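Nest the calorimeter pail in its jacket, handles side by side

ROBOT

A 7-joint arm with a two-finger parallel gripper is mounted at the origin on the work surface. World frame = base frame: x ahead of the robot, y to its left, z up, the work surface at z = 0. Lengths are in m, angles in rad, forces in N, time in s.
With the tool pointing down it reaches from about 0.4 to 0.875 m from the base axis. Payload 6.5 kg.
Tool frame: the origin (TCP) lies midway between the tips of the shut fingers; the grasp point (between the pads) lies robot.hold_point_z behind it (robot.hold_point_z is the distance from the TCP to the grasp point, in m); z points along the fingers, y is the line along which they close (so a half turn about z gives the same grasp; the last joint's range is limited). The gripper opens to 88 mm and grips with 3 to 60 N. Pads are 18 mm wide; open, the fingers measure 123 mm over their backs; the gripper's body (75 mm by 187 mm) begins 45 mm behind the grasp point.
Start: joints at [-1.379, 0.536, -0.004, 1.538, 0.003, 1.067, -0.071], TCP at [0.166, 0.629, 0.239] pointing down, gripper open.
Joint ranges: [-2.7, 2.7], [-0.37, 2.16], [-1.27, 1.26], [0.24, 2.4], [-1.31, 4.45], [0.19, 1.91], [-2.76, 2.76]. Speed limits (rad/s): [2.39, 2.39, 3.14, 3.14, 3.14, 3.14, 3.14].

INTERFACE

Orientations are given as a unit quaternion [x, y, z, w].
In Python, from workcell import robot gives the robot as it stands.
- The arm moves only by the tool inch_along, called after "Request:" by a JSON object that holds its "name" and its "arguments". Schema: {"type":"object","properties":{"plan":{"type":"array","items":{"type":"number"},"minItems":6,"maxItems":30},"jaw":{"type":"number"},"grip_n":{"type":"number"},"only":{"type":"string"},"quiet":{"type":"boolean"},"lines":{"type":"string"}},"required":["plan"],"additionalProperties":false}. plan is one flat list of numbers that holds 1 to 5 rows one after another, with no inner brackets; each row has 6 numbers: dx, dy, dz in units of 50 mm, then a rotation vector rx, ry, rz in units of 0.2 rad; each row is the pose to reach, as a shift and turn from the pose commanded when the call began, along the tool's axes at that moment; what a row does not reach only later rows make up. A row lasts 1/12 s, in which the tool goes at most 0.0417 m and 0.125 rad, less where a joint would pass 70% of its speed; a pose out of reach is approached as far as the arm can. jaw is the finger opening in m, set as the call begins (left out keeps the last). The fingers move at their own pace and stop on an object; grip_n is the grip in N (left out, the last holds). Time passes only in rows, so rows that do not move let the fingers close. The tool returns the time, the measured TCP pose, the force, the opening and the grip force at its end. only (a regular expression) keeps the lines of the reply that match it, lines (a string "A,B") keeps lines A to B, and quiet returns only ok. Input that does not fit is refused with a message, and nothing moves.
- robot.read_state(): the state, without advancing time (a new reading comes with each control period).
- robot.snapshot(name): name is "side" or "top" or "wrist"; returns a dict with "frame" (480x640x3 uint8, blue, green, red), "fov_y" (degrees; the focal length in pixels is half the picture's height over the tangent of half this angle, whatever the lens; pixels are square), "cx", "cy" (the principal point, pixels), "origin" and "orientation" of the camera in the world; the wrist camera has in their place "tool_from_camera" (4x4, takes a point from camera to tool coordinates, whose origin is the TCP and whose axes are the flange's). Camera axes: x right, y down, z forward; pixel columns grow to the right and rows downward; lengths in m; the calibration is good to about 2 mm. A picture is of the moment at which its call begins: read the wrist's pose just before it. There is no depth.
- robot.finish_job(): hands the job in; it is judged then, once.
The state is a dict: "time": time; "joint_positions": joint angles; "joint_vel": joint speeds; "effort": joint torques, N m; "tool_pos": TCP position; "tcp_rot": TCP orientation; "force": force on the tool from outside, world axes, zero at the start; "moment": the same for the moment, N m; "opening": finger opening in m; "finger_force": force on a finger pad.
Only numpy, scipy, OpenCV 4.12 (cv2) and the standard library are available. Lean on these libraries where they do the work, as an engineer would, in place of code of your own. Each camera call takes 0.05 s, during which the arm holds its last target. There are 200 camera calls.

TASK

Put the aluminium pail away inside the steel jacket. First set it in upright with its yellow handle resting up on the jacket's blue rim, clear of the gap, and let go of it; then work the yellow handle round until it drops into the gap in the rim beside the red handle and the pail stands fully home, flat on the jacket's floor. Leave the jacket standing about where it is and do not disturb the steel vessel, the beaker or the amber jar.

Things in the scene. Friction and masses are not known exactly. Their poses are not given: they have to be found in the camera images.
- pail: open aluminium pail standing loose on the bench, about 0.28 kg: 98 mm tall, outer diameter 100 mm at the foot, 114 mm at the rim, wall 4 mm. One yellow strap handle runs level and radially outwards along its own +x, from the wall to 140 mm from the pail's axis. Origin: centre of the underside; z up along the axis.
- pail_handle (a point): middle of the yellow strap, 100 mm from the pail's axis, 79 mm above its foot; axes as the pail's (x outwards along the strap). The strap is 12 mm wide (y) and 18 mm tall (underside 70 mm, top 88 mm above the foot); it can be pinched across its width from above.
- jacket: heavy double-walled steel jacket, 1.5 kg, open on top, loose on the bench: 88 mm tall, inner diameter 116 mm at the floor, 132 mm at the rim, outer 128 mm at the foot, 144 mm at the top. The pail fits with 8 mm play all round. The gap in its blue rim lies along its own +x. Origin: centre of the underside; z up.
- jacket_floor (a point): centre of the jacket's inner floor, 5 mm above its underside; axes as the jacket's. The pail's foot reaches it only with the strap in the gap (strap's underside then 75 mm above the bench, pail's +x along the jacket's +x within about 8 degrees). Elsewhere the strap rides on the rim at 88 mm and the pail leans, held up 13 mm on that side.
- jacket_gap (a point): middle of the bottom edge of the gap, 69 mm from the jacket's axis along its +x, 70 mm up. The gap is 22 mm wide, cut through the blue collar (top 18 mm of the wall, up to 88 mm).
- jacket_grip (a point): point on the jacket's red handle, 120 mm from the axis, 134 mm up, 0.42 rad anticlockwise (seen from above) of the gap. Handle: riser 18 mm wide at 73 to 83 mm from the axis, up to 135 mm, then a round bar of 18 mm diameter outwards to 169 mm. A gripper above the gap has little room beside it: bring the strap from the clockwise side.
- bomb: bystander: steel pressure vessel, upright cylinder of 68 mm diameter, 122 mm tall; origin under its centre.
- beaker: bystander: white open beaker, 76 mm diameter, 90 mm tall; origin under its centre.
- reagent: bystander: amber jar, 68 mm diameter, 120 mm tall; origin under its centre.

How it is judged:
On the way, in this order (a step that is already met when the one before it is completed fails the run):
1. the pail stands in the jacket, let go, its strap resting up on the blue rim (horizontal distance between pail and jacket_floor below 0.03 m and z of pail_handle in the frame of jacket between 0.09 and 0.125 m and z of pail in the frame of jacket_floor below 0.025 m and angle between pail's own z axis and vertical below 0.3 rad and contact force between the fingers and pail below 0.1 N and linear speed of pail below 0.05 m/s), for 0.2 s.
2. the strap has dropped into the gap and the pail is home on the jacket's floor (z of pail in the frame of jacket_floor below 0.004 m and angle between the z axis of pail and the z axis of jacket, either way round below 0.04 rad), for 0.2 s.
At the end, for the whole second after the job is handed in: The pail stands in the jacket, released and at rest, its foot within 4 mm of the jacket's floor, within 15 mm of its centre and square to it within 0.04 rad, its strap in the rim's gap; the jacket is upright and within 60 mm of where it began (all of step 2 and horizontal distance between pail and jacket_floor below 0.015 m and angle between the x axis of pail and the x axis of jacket, either way round below 0.25 rad and x of pail_handle in the frame of jacket above 0.08 m and angle between jacket's own z axis and vertical below 0.04 rad and distance of jacket from where it was at the start of the episode below 0.06 m and linear speed of each of pail, jacket below 0.02 m/s); the robot touches nothing.
It fails at once if the jacket is tipped by more than 0.25 rad (angle between jacket's own z axis and vertical above 0.25 rad).
It fails at once if the steel vessel is shifted by more than 30 mm (distance of bomb from where it was at the start of the episode above 0.03 m).
It fails at once if the beaker is shifted by more than 30 mm (distance of beaker from where it was at the start of the episode above 0.03 m).
It fails at once if the amber jar is shifted by more than 30 mm (distance of reagent from where it was at the start of the episode above 0.03 m).
It fails at once if the pail is tipped by more than 0.8 rad (angle between pail's own z axis and vertical above 0.8 rad).
It also fails if it takes over 64 s, if anything falls off the work surface, if the arm or the gripper's body presses on something with over 40 N, if the wrist force passes 120 N, or if a joint passes its speed limit or range.

## Working session

There is one attempt and no reset: what is moved stays moved. The work goes in short steps, Python scripts to look and compute and a tool call to move; the robot and the scene stay as the last step left them, time stands still between calls to the robot, and variables do not carry over. Pictures are saved under pics/ and viewed, at most 10 in all, crops included, and the job is handed in when it is done.

```bash
ls; mkdir -p pics; python3 - <<'E'
from workcell import robot
import cv2,numpy as np
print(robot.hold_point_z, robot.read_state())
for n in("top","side"):
    s=robot.snapshot(n); cv2.imwrite(f"pics/{n}0.png",s["frame"]); print({k:v for k,v in s.items() if k!="frame"})
E
```

```text
pics
workcell.py
0.0187 {'time': 0.0, 'joint_positions': array([-1.37921423,  0.53713343, -0.00449488,  1.53882978,  0.00260263,
        1.06727252, -0.07118754]), 'joint_vel': array([ 0.00148796, -0.00155754,  0.00044289,  0.00050867,  0.00068983,
        0.00011212, -0.00106691]), 'effort': array([-3.80473398e-05, -5.70982683e+01,  9.90784764e-01, -2.51606226e+01,
       -5.62370662e-02,  1.78040582e-02,  1.53547708e-04]), 'tool_pos': array([0.16554142, 0.62796088, 0.23787664]), 'tcp_rot': array([ 1.28468018e-01,  9.91713314e-01, -8.16580765e-04, -5.83170332e-05]), 'force': array([-0.07941229,  0.04084035, -0.27308681]), 'moment': array([ 0.01208859,  0.02235333, -0.0209482 ]), 'finger_force': 0.0, 'opening': 0.08844953555152488}
{'fov_y': 49.184404737467965, 'cx': 318.0343787629903, 'cy': 246.1004278061693, 'origin': array([0.4748819 , 0.01517008, 1.23832974]), 'orientation': array([ 0.70672521, -0.70317055,  0.05790886, -0.05231847])}
{'fov_y': 54.71424905346135, 'cx': 313.55562406444716, 'cy': 247.61722448870873, 'origin': array([ 0.40439403, -0.73205147,  1.05723419]), 'orientation': array([ 0.92723122, -0.15209676,  0.0501656 , -0.33851479])}
```

View pics/top0.png

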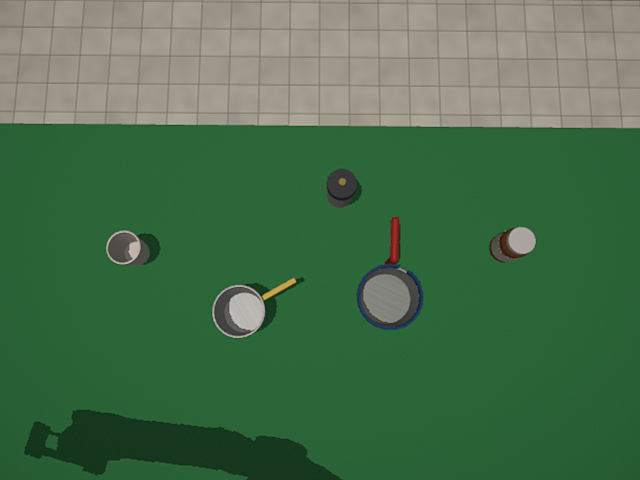

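View pics/side0.png

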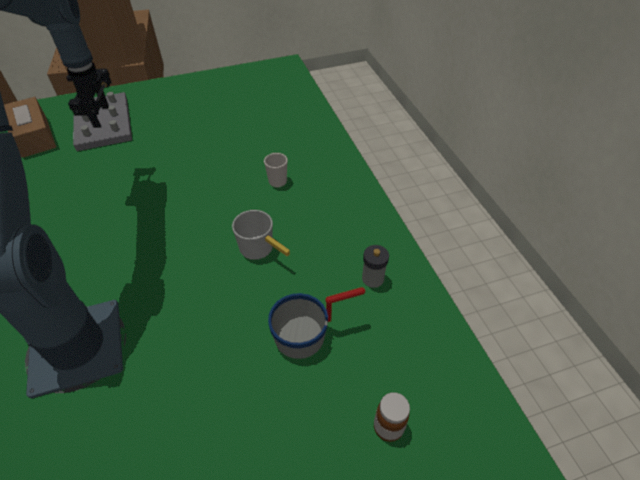

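The top view shows the pail at (239,311) with its strap running to (297,281). The jacket is at (390,296), its red bar runs up to (395,220), and the gap is near (408,271). The beaker, vessel and jar stand at (125,248), (342,185) and (518,242). The side view shows the same layout, with the strap at (277,244) and the blue rim at (298,320).

```bash
cat > h.py <<'E'
import cv2,numpy as np
from scipy.spatial.transform import Rotation as R
from workcell import robot
class Cam:
    def __init__(s,name):
        st=robot.read_state(); d=robot.snapshot(name); s.im=d["frame"]; s.cx,s.cy=d["cx"],d["cy"]
        s.f=240/np.tan(np.radians(d["fov_y"]/2)); s.st=st
        if name=="wrist":
            T=np.array(d["tool_from_camera"]); Rt=R.from_quat(st["tcp_rot"]).as_matrix()
            s.R=Rt@T[:3,:3]; s.o=st["tool_pos"]+Rt@T[:3,3]
        else: s.R=R.from_quat(d["orientation"]).as_matrix(); s.o=np.array(d["origin"])
    def ray(s,p):
        v=s.R@np.array([(p[0]-s.cx)/s.f,(p[1]-s.cy)/s.f,1]); return v/np.linalg.norm(v)
    def plane(s,p,z):
        v=s.ray(p); return s.o+v*(z-s.o[2])/v[2]
    def px(s,P):
        c=s.R.T@(np.array(P)-s.o); return np.array([s.cx+s.f*c[0]/c[2],s.cy+s.f*c[1]/c[2]])
    def mask(s,col):
        h=cv2.cvtColor(s.im,cv2.COLOR_BGR2HSV)
        if col=="red": m=cv2.inRange(h,(0,150,60),(6,255,255))|cv2.inRange(h,(174,150,60),(180,255,255))
        else:
            lo,hi={"yellow":((18,110,90),(35,255,255)),"blue":((105,100,30),(130,255,255))}[col]
            m=cv2.inRange(h,lo,hi)
        n,l,st,_=cv2.connectedComponentsWithStats(m)
        if col=="blue": return m
        k=1+np.argmax(st[1:,4]); return (l==k).astype(np.uint8)*255
    def ends(s,col):
        p=cv2.findNonZero(s.mask(col)).reshape(-1,2).astype(float)
        c=p.mean(0); d=np.linalg.svd(p-c,full_matrices=False)[2][0]; t=(p-c)@d
        q=np.abs((p-c)@np.array([-d[1],d[0]]))
        return c+d*t.min(),c+d*t.max(),len(p)
def tri(c1,p1,c2,p2):
    a,b=c1.ray(p1),c2.ray(p2); s=np.linalg.lstsq(np.c_[a,-b],c2.o-c1.o,rcond=None)[0]
    A,B=c1.o+a*s[0],c2.o+b*s[1]; return (A+B)/2,np.linalg.norm(A-B)
def circ(P):
    A=np.c_[2*P,np.ones(len(P))]; x=np.linalg.lstsq(A,(P**2).sum(1),rcond=None)[0]
    return x[:2],np.sqrt(x[2]+x[0]**2+x[1]**2)
np.set_printoptions(precision=4,suppress=True)
E
python3 - <<'E'
from h import *
t,s=Cam("top"),Cam("side")
for c in("yellow","red"):
    a=t.ends(c);b=s.ends(c);print(c,a,b)
    for i in(0,1):
        for j in(0,1): print(i,j,*tri(t,a[i],s,b[j]))
cs=[]
for c in(t,s):
    p=cv2.findNonZero(c.mask("blue")); hull=cv2.convexHull(p); 
    e=cv2.fitEllipse(hull); print("blue",e,len(p)); cs.append(e[0])
    Q=np.array([c.plane(q,.088)[:2] for q in hull.reshape(-1,2)]); print(circ(Q))
print("rim ctr",tri(t,cs[0],s,cs[1]))
# pail rim: bright, low-sat pixels, near pail
for c,(x0,y0,x1,y1) in((t,(205,278,272,345)),(s,(228,205,280,262))):
    hsv=cv2.cvtColor(c.im,cv2.COLOR_BGR2HSV)
    m=((hsv[...,1]<60)).astype(np.uint8); k=np.zeros_like(m);k[y0:y1,x0:x1]=m[y0:y1,x0:x1]
    n,l,st,_=cv2.connectedComponentsWithStats(k); i=1+np.argmax(st[1:,4]); p=cv2.findNonZero((l==i).astype(np.uint8))
    hl=cv2.convexHull(p).reshape(-1,2); Q=np.array([c.plane(q,.098)[:2] for q in hl]); print("pail",st[i],circ(Q),cv2.fitEllipse(hl))
cv2.imwrite("pics/crop1.png",np.hstack([cv2.resize(t.im[200:350,200:440],None,fx=2.4,fy=2.4*1.0,interpolation=2)]))
E
```

```text
yellow (array([295.0571, 279.101 ]), array([262.2448, 297.6651]), 223) (array([265.6571, 236.0849]), array([287.9394, 252.0845]), 144)
0 0 [0.5513 0.0549 0.1694] 0.046385346750414086
0 1 [0.5831 0.0569 0.0803] 0.000357127300191094
1 0 [0.5404 0.1281 0.0859] 0.0016861225923669554
1 1 [ 0.5731  0.1328 -0.009 ] 0.05346743174868069
red (array([395.569 , 216.9729]), array([392.642 , 263.4809]), 375) (array([362.409, 286.892]), array([321.8734, 308.5145]), 299)
0 0 [ 0.7098 -0.1578  0.1465] 0.0011131229879935993
0 1 [ 0.6598 -0.1606  0.1196] 0.11034382703321606
1 0 [ 0.6553 -0.1608  0.1633] 0.09606607465942489
1 1 [ 0.612  -0.1563  0.1002] 0.008857525641742785
blue ((389.731689453125, 296.4662780761719), (64.78829956054688, 65.62920379638672), 130.3538360595703) 519
(array([ 0.5458, -0.1511]), np.float64(0.0713266079926188))
blue ((172.55889892578125, 160.73995971679688), (338.8559875488281, 572.5253295898438), 174.54409790039062) 622
(array([0.7165, 1.0673]), np.float64(1.2731744321643563))
rim ctr (array([ 0.4424, -0.0868,  0.5748]), np.float64(0.14627014280502929))
pail [ 212  285   54   53 2247] (array([0.5123, 0.1778]), np.float64(0.05724830249066265)) ((238.3167266845703, 310.88226318359375), (52.909297943115234, 53.674190521240234), 61.127445220947266)
pail [ 232  210   41   50 1568] (array([0.5048, 0.138 ]), np.float64(0.0840071092684327)) ((253.4136199951172, 233.5487823486328), (43.84987258911133, 50.83198165893555), 168.82244873046875)
```

View pics/crop1.png

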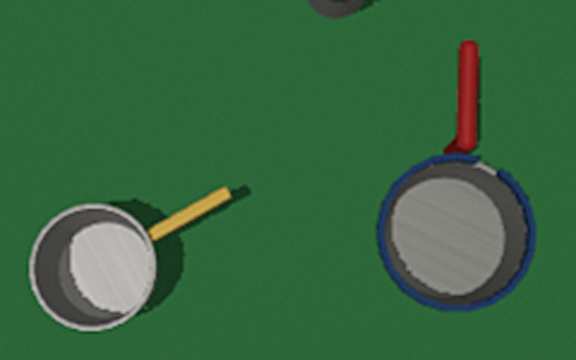

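The crop puts the gap at full-image pixel (403,270). That agrees with the red-handle bearing minus 0.42, which gives a gap bearing of about -0.46 rad. The pail centre is (0.512,0.178) with its strap at -1.04 rad, and the jacket is at (0.546,-0.151). I'll move over the strap now.

Careful with the scale: shifts go in units of 50 mm and turns go in units of 0.2 rad. That gives: -0.032 m is -0.64, -0.026 m is -0.52, 0.12 rad is 0.6.

```bash
cat >> h.py <<'E'
def go(x,y,z,yaw):
    "tool-axes shift and turn from measured pose to TCP (x,y,z), finger line (tool y) at yaw"
    s=robot.read_state(); M=R.from_quat(s["tcp_rot"])
    best=None
    for k in(0,np.pi):
        a=yaw+k; Y=np.array([np.cos(a),np.sin(a),0]);Z=np.array([0,0,-1.]);X=np.cross(Y,Z)
        r=(M.inv()*R.from_matrix(np.c_[X,Y,Z])).as_rotvec()
        if best is None or np.linalg.norm(r)<np.linalg.norm(best): best=r
    print("d",M.inv().apply(np.array([x,y,z])-s["tool_pos"]),"rot",best,"j7",s["joint_positions"][6])
E
```

Request:
{"name": "inch_along", "arguments": {"plan": [-0.64,-0.52,0,0,0,0.6,-1.28,-1.04,0,0,0,1.2,-1.92,-1.56,0,0,0,1.8,-2.56,-2.08,0,0,0,2.4,-3.2,-2.6,0,0,0,3], "jaw": 0.06}}

```text
time: 0.62
tool_pos: [0.2881, 0.4602, 0.2387]
tcp_rot: [0.418, 0.908, 0.0, -0.0]
force: [1.2, 1.6, -0.4]
opening: 0.0603
finger_force: 0.0
```

```bash
python3 -c "
from h import *
go(.560,.0955,.20,.535)"
```

```text
d [-0.4539 -0.0303  0.0386] rot [-0.     -0.0001  0.1723] j7 -0.3235950242155382
```

Request:
{"name": "inch_along", "arguments": {"plan": [-0.82,-0.06,0,0,0,0.4,-1.64,-0.12,0,0,0,0.85,-2.46,-0.18,0,0,0,0.85,-3.28,-0.24,0,0,0,0.85,-4.1,-0.3,0,0,0,0.85]}}

```text
time: 1.03
tool_pos: [0.4108, 0.2954, 0.2389]
tcp_rot: [0.491, 0.871, 0.0, -0.0]
force: [-0.2, 0.0, -0.1]
opening: 0.06
finger_force: 0.0
```

Request:
{"name": "inch_along", "arguments": {"plan": [-0.78,-0.74,0,0,0,0], "quiet": true}}

```text
ok
```

```bash
python3 -c "
from h import *
go(.560,.0955,.20,.535)"
```

```text
d [-0.2159  0.0496  0.04  ] rot [0.005  0.0017 0.0047] j7 -0.027201813914084695
```

Request:
{"name": "inch_along", "arguments": {"plan": [-0.8,0.2,0,0,0,0,-1.6,0.4,0,0,0,0,-2.4,0.6,0,0,0,0,-3.2,0.8,0.4,0,0,0,-3.8,1,0.7,0,0,0]}}

```text
time: 1.53
tool_pos: [0.5439, 0.1176, 0.204]
tcp_rot: [0.492, 0.871, 0.001, 0.001]
force: [0.0, 0.7, 1.0]
opening: 0.0601
finger_force: 0.0
```

Request:
{"name": "inch_along", "arguments": {"plan": [-0.48,0,0,0,0,0,-0.48,0,0,0,0,0,-0.48,0,0,0,0,0], "jaw": 0.05}}

```text
time: 1.78
tool_pos: [0.5548, 0.0975, 0.2033]
tcp_rot: [0.493, 0.87, -0.0, -0.0]
force: [-0.1, 0.9, -0.5]
opening: 0.0502
finger_force: 0.0
```

```bash
python3 - <<'E'
from h import *
go(.560,.0955,.20,.535)
w=Cam("wrist");t=Cam("top"); cv2.imwrite("pics/w1.png",w.im)
a=w.ends("yellow"); print(a,[w.plane(p,.088) for p in a[:2]])
E
```

```text
d [-0.0044  0.0034  0.0033] rot [-0.0009  0.0004  0.0049] j7 0.4626711912799107
(array([639.114 , 459.6771]), array([163.9812, 466.7328]), 4769) [array([0.8536, 0.0713, 0.088 ]), array([ 0.5421, -0.1241,  0.088 ])]
```

View pics/w1.png

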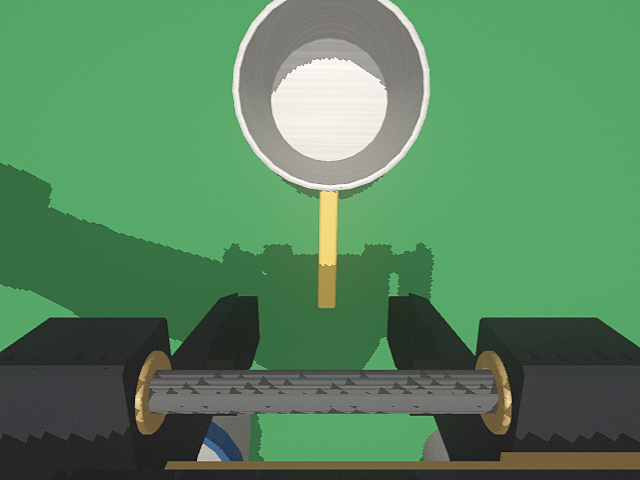

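The wrist view shows the strap centred between the fingers and aligned with them, at columns 319-337 and rows 190-308. Its outer end is at (327,308).

```bash
python3 - <<'E'
from h import *
w=Cam("wrist"); m=w.mask("yellow")
h=cv2.cvtColor(w.im,cv2.COLOR_BGR2HSV)[150:315,280:380]; 
p=np.argwhere(cv2.inRange(h,(18,110,60),(35,255,255)))[:,::-1]+[280,150]
lo,hi=p[:,1].min(),p[:,1].max()
A=[p[:,0][abs(p[:,1]-y)<4].mean() for y in(lo+10,hi-10)]
print(lo,hi,A)
e=w.plane((A[1],hi),.088); n=w.plane((A[0],lo),.088); d=e-n
print(e,n,np.arctan2(d[1],d[0]))
u=d/np.linalg.norm(d); g=e-.045*u; c=e-.14*u; print("grasp",g,"pail ctr",c)
go(g[0],g[1],.066,np.arctan2(d[1],d[0])+np.pi/2)
E
```

```text
185 311 [np.float64(327.375), np.float64(324.5)]
[0.5804 0.0562 0.088 ] [0.5369 0.1312 0.088 ] -1.0451421421461047
grasp [0.5578 0.0951 0.088 ] pail ctr [0.5101 0.1773 0.088 ]
d [-0.0069  0.0004  0.1379] rot [ 0.0003 -0.0009  0.0194] j7 0.46262960512193696
```

Request:
{"name": "inch_along", "arguments": {"plan": [-0.14,0,0.6,0,0,0.1,-0.14,0,1.2,0,0,0.1,-0.14,0,1.8,0,0,0.1,-0.14,0,2.4,0,0,0.1,-0.14,0,2.78,0,0,0.1]}}

```text
time: 2.35
tool_pos: [0.5562, 0.0949, 0.0625]
tcp_rot: [0.499, 0.867, -0.0, -0.001]
force: [-0.0, 0.0, 0.1]
opening: 0.0498
finger_force: 0.0
```

Request:
{"name": "inch_along", "arguments": {"plan": [0,0,0,0,0,0,0,0,0,0,0,0,0,0,0,0,0,0,0,0,0,0,0,0,0,0,0,0,0,0], "jaw": 0.0, "grip_n": 55}}

```text
time: 2.77
tool_pos: [0.5592, 0.0936, 0.0663]
tcp_rot: [0.5, 0.866, 0.001, 0.001]
force: [-0.2, -0.2, 0.3]
opening: 0.0188
finger_force: 0.0
```

Request:
{"name": "inch_along", "arguments": {"plan": [0,0,0,0,0,0,0,0,0,0,0,0,0,0,0,0,0,0,0,0,0,0,0,0,0,0,0,0,0,0]}}

```text
time: 3.18
tool_pos: [0.5593, 0.0931, 0.0656]
tcp_rot: [0.5, 0.866, 0.001, 0.001]
force: [0.9, 0.4, 5.2]
opening: 0.0114
finger_force: 55.0
```

Request:
{"name": "inch_along", "arguments": {"plan": [0,0,-0.3,0,0,0,0,0,-0.8,0,0,0,0,0,-1.5,0,0,0,0,0,-2.2,0,0,0,0,0,-2.8,0,0,0]}}

```text
time: 3.6
tool_pos: [0.5574, 0.0926, 0.206]
tcp_rot: [0.5, 0.866, -0.001, -0.0]
force: [0.8, -0.0, -3.6]
opening: 0.0114
finger_force: 55.0
```

Request:
{"name": "inch_along", "arguments": {"plan": [0,0,0,0,0,0,0,0,0,0,0,0]}}

```text
time: 3.77
tool_pos: [0.5585, 0.0931, 0.2056]
tcp_rot: [0.5, 0.866, 0.001, 0.001]
force: [0.7, 0.3, -3.5]
opening: 0.0115
finger_force: 55.0
```

```bash
python3 - <<'E'
from h import *
s=Cam("side");w=Cam("wrist"); 
cv2.imwrite("pics/s1.png",np.hstack([cv2.resize(s.im[100:400,130:430],(400,400)),cv2.resize(w.im[:,:],(400,400))]))
E
```

```text
(no output)
```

View pics/s1.png

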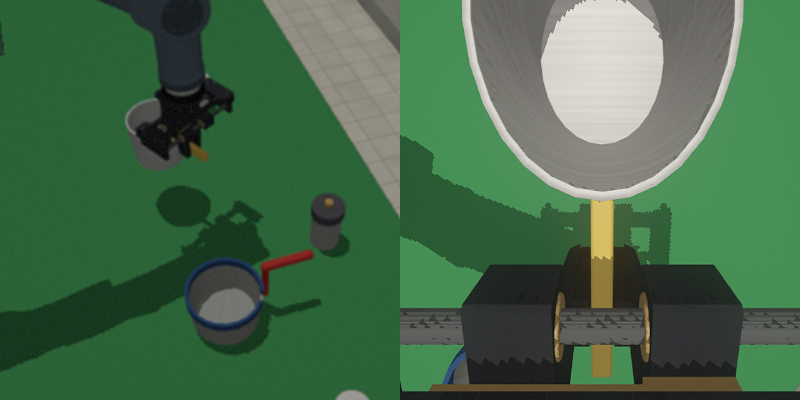

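The pail is held level by its strap, and the jacket is unobstructed at lower centre in the side half. Next I'll check the jacket rim from two views and work out the carry.

```bash
python3 - <<'E'
from h import *
t,s=Cam("top"),Cam("side"); cs=[]
for c,(x0,y0,x1,y1) in((t,(350,255,430,335)),(s,(260,285,340,360))):
    m=c.mask("blue"); k=np.zeros_like(m);k[y0:y1,x0:x1]=m[y0:y1,x0:x1]
    hl=cv2.convexHull(cv2.findNonZero(k)); e=cv2.fitEllipse(hl);cs.append(e[0])
    print(e,circ(np.array([c.plane(q,.085)[:2] for q in hl.reshape(-1,2)])))
print(tri(t,cs[0],s,cs[1]))
go(.5925,-.2355,.2056,.526)
E
```

```text
((389.7426452636719, 296.4675598144531), (64.7486572265625, 65.62541198730469), 131.01004028320312) (array([ 0.546 , -0.1515]), np.float64(0.07148970164846204))
((297.8289489746094, 320.303466796875), (54.319305419921875, 58.83600997924805), 84.69194793701172) (array([ 0.5454, -0.1568]), np.float64(0.07360248700478775))
(array([ 0.5462, -0.1532,  0.0735]), np.float64(0.00031559114305650625))
d [-0.3023 -0.1331 -0.0026] rot [-0.0037 -0.0008 -0.0028] j7 0.46099116311239624
```

Request:
{"name": "inch_along", "arguments": {"plan": [-0.3,-0.14,0,0,0,0,-0.9,-0.4,0,0,0,0,-1.5,-0.66,0,0,0,0,-2.1,-0.92,0,0,0,0,-2.7,-1.2,0,0,0,0]}}

```text
time: 4.38
tool_pos: [0.5728, -0.0551, 0.2032]
tcp_rot: [0.5, 0.866, -0.001, -0.001]
force: [-0.2, -0.1, -3.8]
opening: 0.0117
finger_force: 55.0
```

Request:
{"name": "inch_along", "arguments": {"plan": [-0.6,-0.26,0,0,0,0,-1.2,-0.52,0,0,0,0,-1.8,-0.8,0,0,0,0,-2.4,-1.06,0,0,0,0,-3,-1.32,0,0,0,0]}}

```text
time: 4.8
tool_pos: [0.5905, -0.2181, 0.203]
tcp_rot: [0.5, 0.866, -0.0, -0.001]
force: [0.6, -0.4, -3.1]
opening: 0.0116
finger_force: 55.0
```

Request:
{"name": "inch_along", "arguments": {"plan": [-0.24,-0.1,0,0,0,0,-0.34,-0.14,0,0,0,0,-0.34,-0.14,0,0,0,0,-0.34,-0.14,0,0,0,0]}}

```text
time: 5.13
tool_pos: [0.5937, -0.233, 0.2037]
tcp_rot: [0.5, 0.866, 0.0, -0.001]
force: [-0.8, 0.2, -3.4]
opening: 0.0114
finger_force: 55.0
```

```bash
python3 - <<'E'
from h import *
go(.5925,-.2355,.2056,.526)
t,s=Cam("top"),Cam("side")
cv2.imwrite("pics/t2.png",np.hstack([cv2.resize(t.im[200:360,310:470],(400,400)),cv2.resize(s.im[200:400,200:400],(400,400))]))
E
```

```text
d [-0.0016 -0.0022 -0.0019] rot [-0.0003 -0.0023 -0.0016] j7 1.0446992439464498
```

View pics/t2.png

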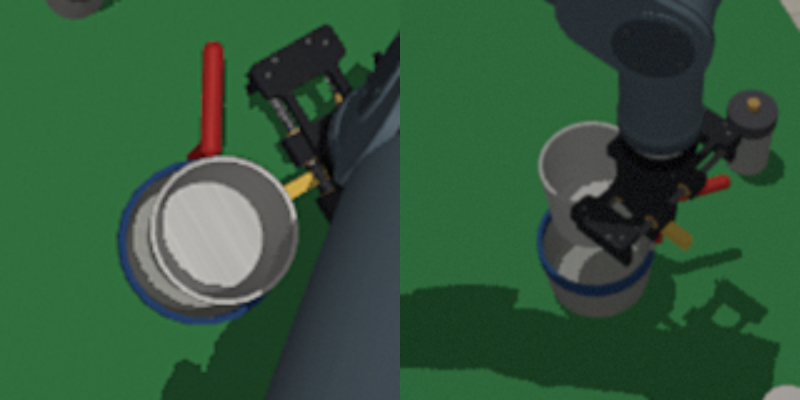

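The top half shows the pail rim centred at full-image pixel (400,292) over the jacket, and the red handle is clear of the gripper's lower body. I'll check the centring at rim height.

```bash
python3 - <<'E'
from h import *
t=Cam("top"); h=cv2.cvtColor(t.im,cv2.COLOR_BGR2HSV)
m=((h[...,1]<50)&(h[...,2]>100)).astype(np.uint8); k=np.zeros_like(m);k[255:330,365:432]=m[255:330,365:432]
p=cv2.findNonZero(k).reshape(-1,2)
# outer rim: points farthest from approx centre by angle
d=p-np.array([400,292.]);r=np.hypot(*d.T);a=np.degrees(np.arctan2(d[:,1],d[:,0])).astype(int)//10
q=np.array([p[a==i][np.argmax(r[a==i])] for i in np.unique(a) if 25<r[a==i].max()<32])
Q=np.array([t.plane(x,.236)[:2] for x in q]); print(len(q),circ(Q))
E
```

```text
23 (array([ 0.546 , -0.1468]), np.float64(0.056947905222649885))
```

Request:
{"name": "inch_along", "arguments": {"plan": [-0.08,-0.06,0,0,0,0,-0.08,-0.06,0.5,0,0,0,-0.08,-0.06,1,0,0,0,-0.08,-0.06,1.5,0,0,0,-0.08,-0.06,1.9,0,0,0]}}

```text
time: 5.7
tool_pos: [0.5928, -0.2391, 0.1082]
tcp_rot: [0.5, 0.866, 0.0, -0.0]
force: [-0.2, 0.2, -2.4]
opening: 0.0115
finger_force: 55.0
```

Request:
{"name": "inch_along", "arguments": {"plan": [0,0,0.16,0,0,0,0,0,0.28,0,0,0,0,0,0.38,0,0,0,0,0,0.44,0,0,0,0,0,0.44,0,0,0]}}

```text
time: 6.12
tool_pos: [0.5935, -0.24, 0.0881]
tcp_rot: [0.5, 0.866, 0.0, 0.0]
force: [0.4, -0.3, -4.0]
opening: 0.0114
finger_force: 55.0
```

Request:
{"name": "inch_along", "arguments": {"plan": [0,0,0.04,0,0,0,0,0,0.06,0,0,0,0,0,0.06,0,0,0]}}

```text
time: 6.37
tool_pos: [0.5934, -0.24, 0.0851]
tcp_rot: [0.5, 0.866, 0.0, 0.0]
force: [-0.9, -0.5, -3.5]
opening: 0.0112
finger_force: 55.0
```

Request:
{"name": "inch_along", "arguments": {"plan": [0,0,0,0,0,0,0,0,0,0,0,0,0,0,0,0,0,0,0,0,0,0,0,0,0,0,0,0,0,0], "jaw": 0.03}}

```text
time: 6.78
tool_pos: [0.5933, -0.24, 0.085]
tcp_rot: [0.5, 0.866, 0.0, 0.0]
force: [0.6, -0.0, 0.6]
opening: 0.03
finger_force: 0.0
```

Request:
{"name": "inch_along", "arguments": {"plan": [0,0,-0.4,0,0,0,0,0,-1.2,0,0,0,0,0,-2,0,0,0,0,0,-2,0,0,0,0,0,-2,0,0,0]}}

```text
time: 7.2
tool_pos: [0.5948, -0.2407, 0.1875]
tcp_rot: [0.5, 0.866, 0.001, 0.003]
force: [-0.1, 0.1, 0.3]
opening: 0.0302
finger_force: 0.0
```

```bash
python3 - <<'E'
from h import *
t,s,w=Cam("top"),Cam("side"),Cam("wrist")
cv2.imwrite("pics/t3.png",np.hstack([cv2.resize(w.im,(400,300)),cv2.resize(s.im[220:370,220:420],(400,300),interpolation=2)]))
E
```

```text
(no output)
```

View pics/t3.png

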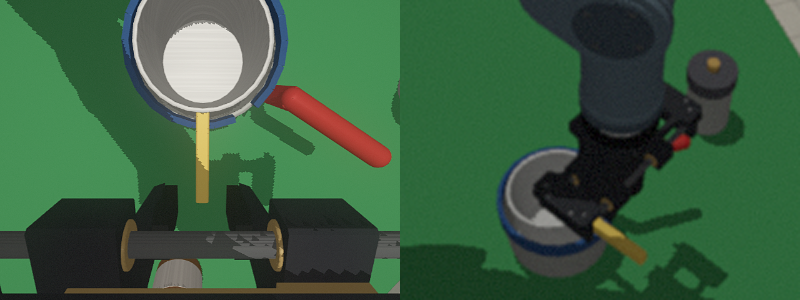

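The strap rests on the rim at about 0.6 rad clockwise of the gap; in the left half the strap is at (203,115) and the gap at (240,112). The pail is seated and free. Next I'll close the fingers, go down on the clockwise side of the strap, and push it round.

Request:
{"name": "inch_along", "arguments": {"plan": [-0.12,-0.4,0,0,0,0,-0.24,-0.8,0,0,0,0,-0.24,-0.8,0,0,0,0,-0.24,-0.8,0,0,0,0,-0.24,-0.8,0,0,0,0], "jaw": 0.0, "grip_n": 20}}

```text
time: 7.77
tool_pos: [0.5645, -0.2694, 0.1837]
tcp_rot: [0.5, 0.866, 0.0, -0.001]
force: [-0.5, 0.5, 0.5]
opening: 0.0004
finger_force: 0.0
```

Request:
{"name": "inch_along", "arguments": {"plan": [0,0,0.6,0,0,0,0,0,1.2,0,0,0,0,0,1.8,0,0,0,0,0,1.85,0,0,0,0,0,1.85,0,0,0]}}

```text
time: 8.18
tool_pos: [0.5638, -0.2687, 0.0905]
tcp_rot: [0.5, 0.866, -0.0, -0.002]
force: [0.4, -0.8, 0.3]
opening: 0.0002
finger_force: 0.0
```

```bash
cat >> h.py <<'E'
def push(phi,off=.0235,r=.110,z=.094,C=(.546,-.152)):
    go(C[0]+r*np.cos(phi)+off*np.sin(phi),C[1]+r*np.sin(phi)-off*np.cos(phi),z,phi+np.pi/2)
E
python3 -c "
from h import *
for p in(-1.05,-.9,-.75,-.6,-.46,-.4): push(p)"
```

```text
d [ 0.      0.0191 -0.0036] rot [-0.0022 -0.0036  0.0035] j7 1.168022592950953
d [-0.0023  0.0358 -0.0036] rot [-0.002  -0.0037 -0.1465] j7 1.168022592950953
d [-0.0021  0.0527 -0.0037] rot [-0.0017 -0.0039 -0.2965] j7 1.168022592950953
d [ 0.0006  0.0693 -0.0037] rot [-0.0014 -0.004  -0.4465] j7 1.168022592950953
d [ 0.0053  0.0843 -0.0037] rot [-0.0011 -0.0041 -0.5865] j7 1.168022592950953
d [ 0.008   0.0905 -0.0037] rot [-0.001  -0.0042 -0.6465] j7 1.168022592950953
```

Request:
{"name": "inch_along", "arguments": {"plan": [0,0.2,-0.06,0,0,0,0,0.38,-0.06,0,0,0,-0.02,0.52,-0.06,0,0,-0.3,-0.04,0.66,-0.06,0,0,-0.6,-0.04,0.78,-0.06,0,0,-0.875]}}

```text
time: 8.6
tool_pos: [0.6019, -0.252, 0.0975]
tcp_rot: [0.421, 0.907, 0.0, 0.002]
force: [-0.6, -0.3, 0.6]
opening: 0.0004
finger_force: 0.6
```

Request:
{"name": "inch_along", "arguments": {"plan": [0,0,0,0,0,0]}}

```text
time: 8.68
tool_pos: [0.6026, -0.2512, 0.0974]
tcp_rot: [0.421, 0.907, 0.001, 0.002]
force: [0.8, 1.4, 0.3]
opening: 0.0003
finger_force: 0.0
```

```bash
python3 -c "
from h import *
for p in(-.75,-.6,-.46,-.4): push(p)
w=Cam('wrist'); cv2.imwrite('pics/w4.png',w.im)"
```

```text
d [0.0003 0.0106 0.0034] rot [ 0.003   0.0032 -0.1184] j7 1.2593252998292417
d [0.     0.0274 0.0035] rot [ 0.0027  0.0035 -0.2684] j7 1.2593252998292417
d [0.002  0.043  0.0035] rot [ 0.0025  0.0037 -0.4084] j7 1.2593252998292417
d [0.0036 0.0496 0.0035] rot [ 0.0024  0.0037 -0.4684] j7 1.2593252998292417
```

View pics/w4.png

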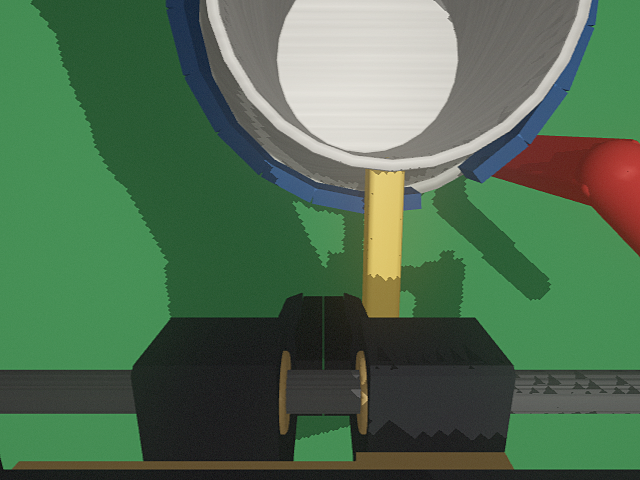

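The strap at (385,240) follows the finger, and the gap begins just to its right at columns 420-465. I'll continue along the arc.

Request:
{"name": "inch_along", "arguments": {"plan": [0,0.12,0.06,0,0,-0.3,0,0.22,0.06,0,0,-0.6,0,0.32,0.06,0,0,-0.85,0,0.44,0.06,0,0,-1.1,0,0.54,0.06,0,0,-1.34]}}

```text
time: 9.15
tool_pos: [0.6208, -0.2358, 0.0934]
tcp_rot: [0.298, 0.955, -0.0, 0.001]
force: [-0.4, -2.3, -0.9]
opening: 0.0005
finger_force: 0.6
```

Request:
{"name": "inch_along", "arguments": {"plan": [0,0,0,0,0,0]}}

```text
time: 9.23
tool_pos: [0.6214, -0.2348, 0.0933]
tcp_rot: [0.297, 0.955, 0.0, 0.001]
force: [1.0, 0.0, -1.0]
opening: 0.0003
finger_force: 0.4
```

```bash
python3 -c "
from h import *
for p in(-.6,-.46,-.4): push(p)
w=Cam('wrist'); cv2.imwrite('pics/w5.png',w.im)"
```

```text
d [-0.001   0.0023 -0.0007] rot [ 0.0009  0.0021 -0.0039] j7 1.441174670601905
d [-0.0032  0.0179 -0.0007] rot [ 0.0007  0.0022 -0.1439] j7 1.441174670601905
d [-0.0034  0.0246 -0.0006] rot [ 0.0006  0.0022 -0.2039] j7 1.441174670601905
```

View pics/w5.png

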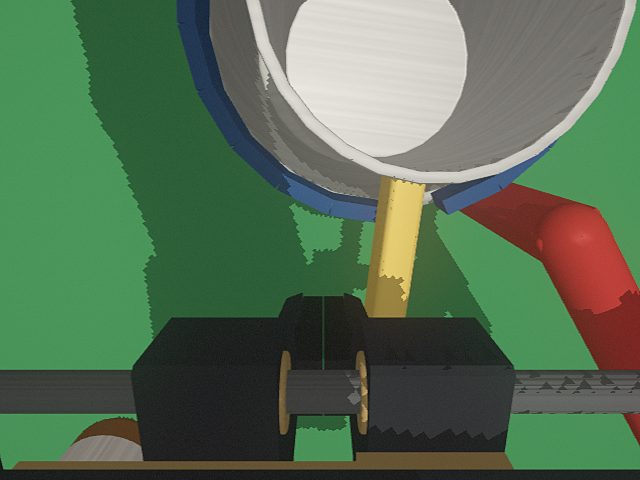

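The strap root at (400,195) is at the gap (columns 378-440). The pail is pressed to the anticlockwise side, with the strap's outer end lagging slightly. I'll push a little more.

Request:
{"name": "inch_along", "arguments": {"plan": [-0.02,0.08,0,0,0,-0.2,-0.04,0.16,0,0,0,-0.4,-0.06,0.24,0,0,0,-0.55,-0.06,0.3,0,0,0,-0.7,-0.06,0.3,0,0,0,-0.7]}}

```text
time: 9.7
tool_pos: [0.6315, -0.2241, 0.0925]
tcp_rot: [0.23, 0.973, 0.0, 0.0]
force: [0.7, 0.3, -0.6]
opening: 0.0003
finger_force: 0.5
```

```bash
python3 -c "
from h import *
for p in(-.46,-.4): push(p)
w=Cam('wrist'); s=Cam('side'); cv2.imwrite('pics/w6.png',np.hstack([cv2.resize(w.im,(400,300)),cv2.resize(s.im[220:370,220:420],(400,300),interpolation=2)]))"
```

```text
d [-0.0013  0.0031 -0.0015] rot [ 0.0005  0.0007 -0.0037] j7 1.5357933126258656
d [-0.0025  0.0098 -0.0015] rot [ 0.0004  0.0007 -0.0637] j7 1.5357933126258656
```

View pics/w6.png

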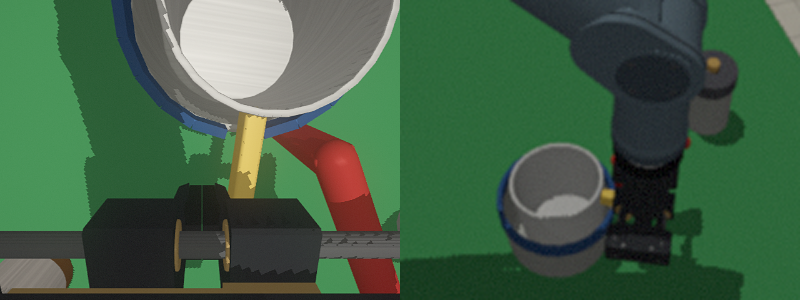

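The strap is at the gap's anticlockwise edge (left half, strap at 238-268, gap's clockwise edge at (228,130)), still up and skewed, because the pail slid sideways. The fix is to pinch the strap aligned with the gap's centre line, then let it drop. First I'll check the gap bearing.

Request:
{"name": "inch_along", "arguments": {"plan": [0,-0.06,-0.2,0,0,0,0,-0.06,-0.8,0,0,0,0,-0.06,-0.8,0,0,0]}}

```text
time: 10.05
tool_pos: [0.6321, -0.2289, 0.1377]
tcp_rot: [0.231, 0.973, -0.0, 0.004]
force: [1.2, -0.6, 1.1]
opening: 0.0005
finger_force: 0.0
```

```bash
python3 - <<'E'
from h import *
C=np.array([.546,-.152,.088])
t=Cam("top"); 
for p in((403.3,269.8),(398.5,266.7),(408.5,272.9)):
    g=t.plane(p,.088)-C; print("gap top",g,np.hypot(*g[:2]),np.arctan2(g[1],g[0]))
w=Cam("wrist"); h=cv2.cvtColor(w.im,cv2.COLOR_BGR2HSV); m=w.mask("blue")
# blue collar profile: project blue pixels to z=.088, polar about C
P=np.array([w.plane(p,.088)-C for p in cv2.findNonZero(m).reshape(-1,2)]); r=np.hypot(P[:,0],P[:,1]);a=np.arctan2(P[:,1],P[:,0])
k=(r>.066)&(r<.073); H,e=np.histogram(a[k],bins=np.arange(-1.2,.3,.05)); print(dict(zip(e.round(2),H)))
yl=cv2.inRange(h,(18,110,60),(35,255,255)); n,l,st,_=cv2.connectedComponentsWithStats(yl)
for i in range(1,n):
    if st[i,4]>300:print(st[i])
phi=-.46
for r in (.112,): go(C[0]+r*np.cos(phi)+.002*np.sin(phi),C[1]+r*np.sin(phi)-.002*np.cos(phi),.132,phi+np.pi/2)
cv2.imwrite("pics/w7.png",w.im)
E
```

```text
gap top [ 0.058  -0.0301  0.    ] 0.06530877887391227 -0.47821569783328494
gap top [ 0.0648 -0.0196  0.    ] 0.06770463995450778 -0.29333906514452646
gap top [ 0.0512 -0.0414  0.    ] 0.06581830444667351 -0.6802484590292
{np.float64(-1.2): np.int64(110), np.float64(-1.15): np.int64(108), np.float64(-1.1): np.int64(112), np.float64(-1.05): np.int64(106), np.float64(-1.0): np.int64(91), np.float64(-0.95): np.int64(97), np.float64(-0.9): np.int64(96), np.float64(-0.85): np.int64(95), np.float64(-0.8): np.int64(92), np.float64(-0.75): np.int64(92), np.float64(-0.7): np.int64(73), np.float64(-0.65): np.int64(0), np.float64(-0.6): np.int64(0), np.float64(-0.55): np.int64(0), np.float64(-0.5): np.int64(0), np.float64(-0.45): np.int64(0), np.float64(-0.4): np.int64(0), np.float64(-0.35): np.int64(68), np.float64(-0.3): np.int64(81), np.float64(-0.25): np.int64(75), np.float64(-0.2): np.int64(72), np.float64(-0.15): np.int64(74), np.float64(-0.1): np.int64(75), np.float64(-0.05): np.int64(73), np.float64(0.0): np.int64(68), np.float64(0.05): np.int64(64), np.float64(0.1): np.int64(61), np.float64(0.15): np.int64(61), np.float64(0.2): np.int64(66)}
[ 350  179   43  139 3565]
[279 351  12  84 645]
[356 351  12  83 624]
[  13  452  499   18 5193]
d [-0.0024  0.0284  0.0023] rot [ 0.0008  0.0031 -0.0056] j7 1.5309401357899803
```

View pics/w7.png

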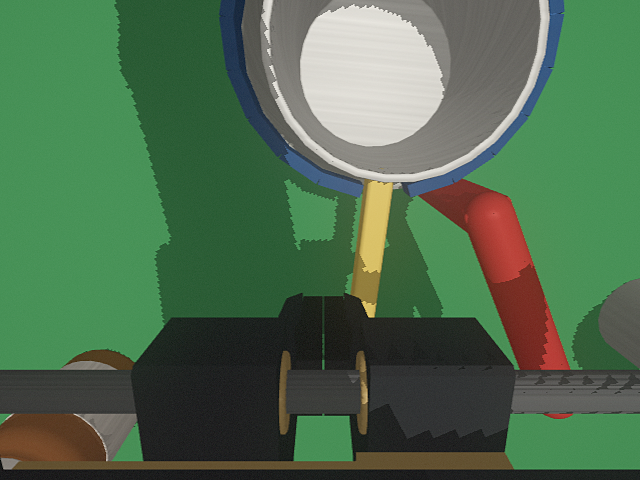

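Backing off shows the strap root (363-392,185) now inside the gap (362-408,190), with the strap skewed clockwise. The blue collar puts the gap centre at about -0.51 rad. I'll refine the jacket centre and strap line from this view.

```bash
cat > m.py <<'E'
from h import *
w=Cam("wrist"); m=w.mask("blue")
P=np.array([w.plane(p,.088)[:2] for p in cv2.findNonZero(m).reshape(-1,2)]); C=np.array([.546,-.152])
for _ in range(4):
    d=P-C; r=np.hypot(*d.T); a=np.arctan2(d[:,1],d[:,0]); b=(a/.04).astype(int)
    k=[np.where(b==i)[0][np.argmin(abs(r[b==i]-r[b==i][r[b==i]<.078].max()))] for i in np.unique(b) if ((r[b==i]<.078)&(r[b==i]>.062)).sum()>20]
    C,rr=circ(P[k])
d=P-C; r=np.hypot(*d.T); a=np.sort(np.arctan2(d[:,1],d[:,0])[(r>.066)&(r<.0725)]); a=a[(a>-1.2)&(a<.2)]
i=np.argmax(np.diff(a)); gap=(a[i]+a[i+1])/2; print("C",C,"R",rr,"gap",a[i],a[i+1],gap)
h=cv2.cvtColor(w.im,cv2.COLOR_BGR2HSV); y=cv2.inRange(h,(18,110,60),(35,255,255)); y[325:]=0
p=cv2.findNonZero(y).reshape(-1,2); rows=np.unique(p[:,1])[6:-6]
mid=np.array([[p[p[:,1]==v][:,0].mean(),v] for v in rows]); wd=[np.ptp(p[p[:,1]==v][:,0])+1 for v in rows]
g=np.array([np.cos(gap),np.sin(gap)]);tt=np.array([-g[1],g[0]])
for z in(.093,.108):
    A,B=[w.plane(q,z)[:2] for q in(mid[:8].mean(0),mid[-8:].mean(0))]; u=B-A
    L=w.plane((mid[-5,0]-wd[-5]/2,mid[-5,1]),z)-w.plane((mid[-5,0]+wd[-5]/2,mid[-5,1]),z)
    print("z",z,"strap ang",np.arctan2(u[1],u[0]),"in r,t: ",[(float((q-C)@g),float((q-C)@tt)) for q in(A,B)],"w",np.linalg.norm(L))
go(*(C+.112*g),.132,gap+np.pi/2)
E
python3 m.py
```

```text
C [ 0.5448 -0.1546] R 0.07155823732217485 gap -0.6178605369390662 -0.300533010009194 -0.4591967734741301
z 0.093 strap ang -0.45504697224741986 in r,t:  [(0.06619624782410444, -0.00401847948279331), (0.12443285031180472, -0.003776807771084707)] w 0.005900881495658121
z 0.108 strap ang -0.45504697224741925 in r,t:  [(0.06386666405056847, -0.006020554720628792), (0.11740514923503108, -0.005798379373783143)] w 0.005424840101159479
d [-0.0035  0.0275  0.001 ] rot [ 0.0005  0.0008 -0.006 ] j7 1.5309947209576995
```

The strap bearing (-0.455) matches the gap (-0.459), so it has probably dropped. I'll rise and triangulate the strap height from two wrist views.

Careful with the scale: shifts go in units of 50 mm and turns go in units of 0.2 rad. That gives: -0.07 m is -1.4, -0.03 m is -0.6.

```bash
cat > n.py <<'E'
from h import *
def look(n):
    w=Cam("wrist"); h=cv2.cvtColor(w.im,cv2.COLOR_BGR2HSV); y=cv2.inRange(h,(18,110,60),(35,255,255)); y[345:]=0
    n_,l,st,_=cv2.connectedComponentsWithStats(y); k=1+np.argmax(st[1:,4]); p=np.argwhere(l==k)[:,::-1]
    lo,hi=p[:,1].min(),p[:,1].max(); f=np.polyfit(p[:,1],p[:,0],1)
    print(n,(lo,hi)); cv2.imwrite(n,w.im); return w,np.array([np.polyval(f,lo),lo]),np.array([np.polyval(f,hi),hi])
E
```

Request:
{"name": "inch_along", "arguments": {"plan": [0.4,0,-0.6,0,0,0,0.6,0,-1.4,0,0,0,0.6,0,-1.4,0,0,0,0.6,0,-1.4,0,0,0]}}

```text
time: 10.53
tool_pos: [0.6034, -0.2139, 0.204]
tcp_rot: [0.23, 0.973, 0.0, 0.002]
force: [0.4, 0.5, -0.9]
opening: 0.0009
finger_force: 0.0
```

```bash
python3 - <<'E'
from n import *; import pickle
a=look("pics/w8.png"); pickle.dump(a,open("a.pkl","wb"))
E
```

```text
pics/w8.png (np.int64(218), np.int64(301))
```

Request:
{"name": "inch_along", "arguments": {"plan": [0.6,0,-0.6,0,0,0,1,0,-1.2,0,0,0,1,0,-1.2,0,0,0,1,0,-1.2,0,0,0]}}

```text
time: 10.92
tool_pos: [0.5579, -0.1911, 0.2624]
tcp_rot: [0.23, 0.973, 0.0, 0.0]
force: [0.9, -0.4, -0.3]
opening: 0.0005
finger_force: 0.0
```

```bash
python3 - <<'E'
from n import *; import pickle
a=pickle.load(open("a.pkl","rb")); b=look("pics/w9.png")
print(tri(a[0],a[1],b[0],b[1]),tri(a[0],a[2],b[0],b[2]))
exec(open("m.py").read().split("h=cv2")[0])
cv2.imwrite("pics/v9.png",np.hstack([cv2.resize(a[0].im,(400,300)),cv2.resize(Cam("side").im[220:370,220:420],(400,300),interpolation=2)]))
E
```

```text
pics/w9.png (np.int64(266), np.int64(293))
(array([ 0.5959, -0.1868,  0.1061]), np.float64(0.0024861660914677905)) (array([ 0.3698, -0.1255,  0.7285]), np.float64(0.020286958730166726))
C [ 0.5442 -0.1542] R 0.07134645205684842 gap -0.6262175345430675 -0.063709712182368 -0.34496362336271774Traceback (most recent call last):
  File "<stdin>", line 5, in <module>
AttributeError: 'numpy.float64' object has no attribute 'im'
```

I've now viewed 11 pictures, one over the limit of 10, so I'll view no more and work from numbers only. In the second view the strap's outer end was hidden behind the gripper. I'll move outward for a clear baseline.

Request:
{"name": "inch_along", "arguments": {"plan": [-0.8,0,0,0,0,0,-1.4,0,0,0,0,0,-1.4,0,0,0,0,0,-1.4,0,0,0,0,0], "lines": "2,2"}}

```text
tool_pos: [0.6207, -0.2233, 0.2594]
```

```bash
cat > k.py <<'E'
from n import *; import pickle
a=pickle.load(open("a.pkl","rb")); b=look("pics/%d.png"%(robot.read_state()["time"]*100))
print(a[1:],b[1:]); print(tri(a[0],a[1],b[0],b[1]),tri(a[0],a[2],b[0],b[2]))
w=b[0]; print("tip/rootrel",[w.plane(q,.093)-[.5448,-.1546,0] for q in b[1:]],[w.plane(q,.108)-[.5448,-.1546,0] for q in b[1:]])
t,s=Cam("top"),Cam("side")
for c in(t,s):
    h=cv2.cvtColor(c.im,cv2.COLOR_BGR2HSV); y=cv2.inRange(h,(18,110,60),(35,255,255)); n,l,st,ce=cv2.connectedComponentsWithStats(y); print([(*st[i],) for i in range(1,n) if st[i,4]>30])
E
python3 k.py
```

```text
pics/1135.png (np.int64(176), np.int64(279))
(array([361.9725, 218.    ]), array([352.9436, 301.    ])) (array([357.8682, 176.    ]), array([346.2235, 279.    ]))
(array([ 0.5975, -0.1856,  0.1036]), np.float64(0.00060439123022228)) (array([ 0.7794, -0.2587, -0.2105]), np.float64(0.009435497790471939))
tip/rootrel [array([ 0.0542, -0.0304,  0.093 ]), array([ 0.1243, -0.0739,  0.093 ])] [array([ 0.0522, -0.0308,  0.108 ]), array([ 0.1189, -0.0721,  0.108 ])]
[(np.int32(339), np.int32(178), np.int32(7), np.int32(8), np.int32(46)), (np.int32(430), np.int32(222), np.int32(11), np.int32(8), np.int32(36)), (np.int32(402), np.int32(245), np.int32(20), np.int32(27), np.int32(175))]
[(np.int32(374), np.int32(249), np.int32(6), np.int32(7), np.int32(37)), (np.int32(322), np.int32(319), np.int32(37), np.int32(14), np.int32(269))]
```

```bash
cat > q.py <<'E'
from h import *
t,s=Cam("top"),Cam("side")
def comp(c,box):
    h=cv2.cvtColor(c.im,cv2.COLOR_BGR2HSV); y=cv2.inRange(h,(18,110,60),(35,255,255)); k=np.zeros_like(y);x0,y0,x1,y1=box;k[y0:y1,x0:x1]=y[y0:y1,x0:x1]
    n,l,st,_=cv2.connectedComponentsWithStats(k); p=np.argwhere(l==1+np.argmax(st[1:,4]))[:,::-1].astype(float)
    m=p.mean(0); d=np.linalg.svd(p-m,full_matrices=False)[2][0]; d*=np.sign(d[0]); u=(p-m)@d
    return m+d*u.min(),m,m+d*u.max()
A=comp(t,(395,235,430,280));B=comp(s,(310,310,370,340)); print(A,B)
for i in range(3): print(tri(t,A[i],s,B[i]))
a,b=tri(t,A[0],s,B[0])[0],tri(t,A[2],s,B[2])[0]; print(np.arctan2(*(b-a)[1::-1]))
# jacket blue circle and pail rim circle (top)
for c,box,pl in((t,(350,255,430,335),.088),):
    m=c.mask("blue"); k=np.zeros_like(m);x0,y0,x1,y1=box;k[y0:y1,x0:x1]=m[y0:y1,x0:x1]
    hl=cv2.convexHull(cv2.findNonZero(k)).reshape(-1,2); print("jacket",circ(np.array([c.plane(q,pl)[:2] for q in hl])))
C=np.array([.5448,-.1546])
h=cv2.cvtColor(t.im,cv2.COLOR_BGR2HSV)
for zr in(.103,.109):
  m=(h[...,1]<60)&(h[...,2]>110)
  p=np.argwhere(m[255:335,350:430])[:,::-1]+[350,255]; P=np.array([t.plane(x,zr)[:2] for x in p]); d=P-C; r=np.hypot(*d.T); an=np.arctan2(d[:,1],d[:,0])//.15
  q=[P[an==i][np.argmax(np.where(r[an==i]<.068,r[an==i],0))] for i in np.unique(an)]
  Q=np.array(q); 
  for _ in range(3):
    cc,rr=circ(Q); e=abs(np.hypot(*(Q-cc).T)-rr); Q=Q[e<max(.0015,np.median(e)*2)]
  print("pail rim",zr,cc,rr,len(Q))
E
python3 q.py; rm -f a.pkl
```

```text
(array([403.9446, 270.1897]), array([411.3886, 258.0229]), array([418.8141, 245.8862])) (array([322.7403, 321.6762]), array([340.4741, 325.6259]), array([357.6755, 329.457 ]))
(array([ 0.6018, -0.1836,  0.086 ]), np.float64(0.0030680316530345042))
(array([ 0.6352, -0.203 ,  0.0781]), np.float64(0.007078619169053288))
(array([ 0.668 , -0.2225,  0.0717]), np.float64(0.015497180816618428))
-0.5320893180469901
jacket (array([ 0.5459, -0.1512]), np.float64(0.071323219291843))
pail rim 0.103 [ 0.5503 -0.1494] 0.0585766970252142 29
pail rim 0.109 [ 0.5497 -0.1487] 0.058419981631809025 28
```

Request:
{"name": "inch_along", "arguments": {"plan": [0.3,0.6,-0.2,0,0,0,0.6,1.3,-0.4,0,0,0,0.94,2,-0.6,0,0,0,1.3,2.7,-0.6,0,0,0,1.6,3.4,-0.6,0,0,0], "lines": "2,2"}}

```text
tool_pos: [0.6248, -0.0328, 0.2935]
```

Request:
{"name": "inch_along", "arguments": {"plan": [0.3,0.7,0,0,0,0,0.6,1.4,0,0,0,0,0.9,2,0,0,0,0,1,2.2,0,0,0,0,1,2.2,0,0,0,0], "lines": "1,3"}}

```text
time: 12.43
tool_pos: [0.6291, 0.0906, 0.2922]
tcp_rot: [0.227, 0.974, 0.001, -0.0]
```

```bash
python3 q.py
```

```text
(array([403.9539, 270.1937]), array([413.2785, 254.9315]), array([422.737 , 239.4503])) (array([322.7333, 321.6727]), array([340.5609, 325.6015]), array([357.6964, 329.3778]))
(array([ 0.6018, -0.1836,  0.086 ]), np.float64(0.003076110871950363))
(array([ 0.6379, -0.2059,  0.083 ]), np.float64(0.00013175789785280312))
(array([ 0.6732, -0.2281,  0.0819]), np.float64(6.143086265702216e-05))
-0.5574171747607926
jacket (array([ 0.5457, -0.151 ]), np.float64(0.07137087360598285))
pail rim 0.103 [ 0.5512 -0.15  ] 0.057741137815526304 27
pail rim 0.109 [ 0.5504 -0.1486] 0.057928502776906934 33
```

The strap now measures level at 82-86 mm high, where it would be above 100 mm if it were still on the rim. The pail is 5 mm off the jacket's centre, the angle error is about 0.1 rad, and the arm is clear, so I'm handing in.

```bash
python3 -c "
from workcell import robot
print(robot.finish_job())"
```

```text
the job is handed in; nothing more can be done
None
```

I handed the job in at about 12.5 s with the pail measured home in the jacket (strap level in the gap, about 5 mm off centre, jacket not moved measurably) and the arm clear, but the hand-in gave no verdict and I viewed 11 pictures, one over the limit of 10.

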